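Reset the ratchet of the labelling slope and load a carton

TASK

The labelling slope stands too steep, and its ratchet only lets it go up: lift it by its handle past the top notch to throw the pawl over, bring it down under control, without letting it drop, until it lies flat, then raise it again to the second notch from the bottom and leave it resting on the pawl. Then stand the narrow carton on it the same way up as now, lengthwise up the slope with one short end up against the ledge. Leave the other things on the bench where they are.

Things in the scene. Friction and masses are not known exactly. Their poses are not given: they have to be found in the camera images.
- slope_hinge (a point): labelling slope: plywood board on a grey steel stand fixed to the bench. Point: middle of the hinge axis at the board's low edge, nearest the robot, 95 mm above the bench; x level towards the free far edge, y along the hinge, z up. The stand reaches from 40 mm behind to 235 mm ahead of it, 130 mm to each side, and to 185 mm on the -y side, where the ratchet wheel and pawl are
- board (a joint): tilt of the board, rad: 0 = flat on its rests, growing as the far edge rises, end stop 1.10. Notches hold it at 0.14, 0.30, 0.46, 0.61, 0.77. It clicks freely upward; between 0.83 and 1.0 the pawl is thrown over and the board can go down freely. The last 0.06 rad down to 0 tips the pawl back in. Takes about 4 N at the handle; falls if let go with the pawl out. Raise no faster than 0.2 m/s at the handle
- pawl (a joint): tumbler pawl at the -y side of the stand: a steel arm with a small ball on top. In rad: about 0 = leaning in, seated in a notch; up to 0.2 while riding over a tooth; 0.65 = thrown over, out of action. Gravity keeps it in or out; the board alone works it
- handle_bar (a point): middle of the steel handle bar at the board's free edge: round, 12 mm thick, 124 mm long along y, to be gripped from above across it. Its axis is 280 mm from the hinge axis, in the board's plane, 50 mm beyond the board's edge; 0.095 m (flat) to 0.35 m above the bench. Axes are the board's: x up the slope, y along the hinge, z out of its face
- ledge (a point): middle of the foot of the aluminium ledge at the board's low edge: a point on the board's upper face at the ledge's inner side, 18 mm up the board from the hinge axis and 8 mm out of it. x up the slope, y along the ledge, z out of the board's face. The ledge is 24 mm high, 250 mm long; the face runs 212 mm up from it and 130 mm to each side
- carton: the narrow brown carton, closed, 160 (x) x 60 (y) x 80 mm (z), 0.2 to 0.4 kg, standing on the bench left of the slope with a white label on top; origin at the centre of its underside, z up. A rough, stiff box that will not slide down the slope by itself
- flat_carton: wider, flatter brown carton, 180 x 130 x 45 mm, beyond the carton; not needed, to be left where it is. Origin at its underside
- tape_roll: roll of brown packing tape lying flat, 98 mm across, 48 mm high; not needed, to be left where it is. Origin at its underside
- label_roll: roll of white labels lying flat, 100 mm across, 60 mm high; not needed, to be left where it is. Origin at its underside
- cutter: grey safety cutter lying between the stand and the carton, about 150 x 28 x 19 mm; not needed, to be left where it is. Origin at its underside
- scanner: grey and black hand scanner lying on the bench, about 200 mm long, 57 mm high; not needed, to be left where it is. Origin at its underside
- tape_dispenser: dark metal bench tape dispenser with a roll in it, about 190 x 75 x 90 mm; not needed, to be left where it is. Origin at its underside
- pen_pot: dark round pot with pens, 72 mm across, 95 mm high (pens and ruler to 160 mm); not needed, to be left where it is. Origin at its underside
Mind the look-alikes: they are no part of the job. What is shaped like the carton but blue is not meant.

How it is judged (in metres and radians):
On the way, in this order (a step that is already met when the one before it is completed fails the run):
1. the board has been lifted past its top notch and the pawl is thrown over (value of joint board above 0.85 rad and value of joint pawl above 0.5 rad), for 0.1 s.
2. the board has been brought down flat (value of joint board below 0.05 rad), for 0.1 s.
At the end, for the whole second after the job is handed in: the board rests on the pawl in its second notch (0.265 to 0.335 rad, pawl below 0.12), at rest; the carton stands on it right way up and at rest, its length within 8 degrees of straight up the slope, its lower end within 12 mm of the ledge, its middle within 100 mm of the board's middle (value of joint board between 0.265 and 0.335 rad and velocity of joint board between -0.05 and 0.05 rad/s and value of joint pawl below 0.12 rad and x of carton in the frame of ledge between 0.074 and 0.092 m and y of carton in the frame of ledge between -0.1 and 0.1 m and z of carton in the frame of ledge between -0.006 and 0.006 m and angle between the x axis of carton and the x axis of ledge, either way round below 0.14 rad and linear speed of carton below 0.02 m/s); the robot touches nothing.
It fails at once if the board was let fall (turning down faster than 2.4 rad/s) (velocity of joint board below -2.4 rad/s).
It fails at once if one of the other things on the bench was moved more than 30 mm (distance of any of flat_carton, tape_roll, label_roll, cutter, scanner, tape_dispenser, pen_pot from where it was at the start of the episode above 0.03 m).
It also fails if it takes over 64 s, if anything falls off the work surface, if the arm or the gripper's body presses on something with over 40 N, if the wrist force passes 120 N, or if a joint passes its speed limit or range.

ROBOT

A 6-joint arm with a two-finger parallel gripper is mounted at the origin on the work surface. World frame = base frame: x ahead of the robot, y to its left, z up, the work surface at z = 0. Lengths are in mm, angles in rad, forces in N, time in s.
With the tool pointing down it reaches from about 425 to 950 mm from the base axis. Payload 3.5 kg.
Tool frame: the origin (TCP) lies where the fingers leave the gripper's body, on its centre line; the fingertips stand 73 mm ahead of it and the grasp point (between the pads) lies 54 mm ahead of it; z points along the fingers, x is the direction in which the jaws open and shut, and the axes are right-handed (so a half turn about z gives the same grasp; the last joint's range is limited). The gripper opens to 85 mm and grips with 20 to 120 N. Pads are 22 mm wide; open, the fingers measure 114 mm over their backs; the gripper's body (76 mm by 85 mm) begins 54 mm behind the grasp point. The pads swing forward as they close: fully open they stand 13 mm farther back than shut.
Start: joints at [-1.498, 0.286, 1.577, -0, 1.279, -0.15], TCP at [149.174, -658.296, 303.925] pointing down, gripper open.
Joint ranges: [-2.77, 2.77], [-0.9, 2.22], [0.21, 2.48], [-1.53, 4.67], [0.24, 2.81], [-2.84, 2.84]. Speed limits (rad/s): [2.79, 2.79, 3.14, 3.14, 3.14, 3.14].

INTERFACE

Orientations are given as a unit quaternion [x, y, z, w].
In Python, from bench import env, hand, optics, models gives the robot as it stands. The module is installed in compiled form; this text tells all that it offers. Calls block until the motion is done:
- env.move_to(position, orientation): joint-space move of the TCP to a pose.
- env.move_linear(position, ori=None, v=150): straight line of the TCP; ori=None keeps the orientation; v is the mean speed in mm/s.
- env.move_joints(angles): joint-space move.
- hand.move_gripper(opening): finger opening in mm; the grip force is fixed at half the most; returns when the fingers have stopped.
- env.dwell(seconds).
- env.ik(position, orientation): joint angles nearest the present ones, or None.
- env.get_state(): the state.
- optics.read_camera(name): name is "side" or "top" or "wrist"; returns the picture (400x640x3 uint8, red, green, blue); there is no depth.
- optics.camera_params(name): a dict with "mtx" (3x3 intrinsics, pixels), "origin" and "attitude" of the camera in the world. Camera axes: x right, y up, looking along -z (the intrinsics and any distortion apply to the point x, -y, -z); pixel columns grow to the right and rows downward; lengths in mm; the calibration is good to about 2 mm. A picture is of the moment at which its call begins: read the wrist's pose just before it. camera_params takes no time and is no camera call; for the wrist camera it gives the pose at the moment of the call.
A pose or a line that the arm cannot do raises env.IKError and nothing moves.
- env.sign_off(): hands the job in, once; it reports no verdict.
Trained networks look in the newest picture that a camera, given by its name, has taken for a name from the list of things; names that differ only in an ending like _2 or _b are one class to them, and where a whole thing is asked for, a point or a joint stands for the part that bears it (a point fixed in the world has none). Each returns a list of dicts, best first, with "confidence" (0 to 1); they miss things now and then, are a little off and sometimes report something else, mostly with a low value. They report only what shows in the picture. A call takes as long as a camera call. They do not tell look-alikes from the thing itself.
- models.silhouettes(name, camera): "mask" (400x640 bool, what is visible of it) and "centre" ([column, row] in pixels, amid what is visible of it).
- models.tip_of(name, camera): "centre" ([column, row] in pixels: a listed point, or the origin of a listed thing).
The state is a dict: "time_s": time; "joint_pos": joint angles; "dq": joint speeds; "joint_efforts": joint torques, N m; "tcp_pos": TCP position; "tool_rot": TCP orientation; "force": force on the tool from outside, world axes, zero at the start; "wrist_torque": the same for the moment, N m; "width": finger opening in mm.
Only numpy, scipy, OpenCV 4.12 (cv2) and the standard library are available. Lean on these libraries where they do the work, as an engineer would, in place of code of your own. Each camera call takes 0.05 s, during which the arm holds its last target. There are 200 camera calls.

## Working session

There is one attempt and no reset: what is moved stays moved. The work goes in short steps, each a Python script; the robot and the scene stay as the last script left them, time stands still between calls to the robot, and variables do not carry over. Pictures are saved under pics/ and viewed, about 8 in all and at most 12, crops included, and the job is handed in when it is done.

```bash
mkdir -p pics
cat > h.py <<'E'
import numpy as np, cv2
from scipy.spatial.transform import Rotation as R
from bench import env, hand, optics, models
def snap(c,fn=None):
    im=optics.read_camera(c)
    if fn: cv2.imwrite('pics/'+fn,im[:,:,::-1])
    return im
def ray(p,uv):
    K=np.array(p['mtx']);v=np.linalg.inv(K)@[uv[0],uv[1],1]
    return np.array(p['origin'],float),att(p)@(v*[1,-1,-1])
def att(p):
    a=np.array(p['attitude'],float)
    return a if a.shape==(3,3) else R.from_quat(a).as_matrix()
def onz(p,uv,z):
    o,d=ray(p,uv);return o+d*(z-o[2])/d[2]
def tri(*pr):
    A=np.zeros((3,3));b=np.zeros(3)
    for p,uv in pr:
        o,d=ray(p,uv);d=d/np.linalg.norm(d);M=np.eye(3)-np.outer(d,d);A+=M;b+=M@o
    return np.linalg.solve(A,b)
def proj(p,X):
    c=att(p).T@(np.array(X,float)-p['origin']);q=np.array(p['mtx'])@(c*[1,-1,-1]);return q[:2]/q[2]
E
python3 - <<'E'
from h import *
np.set_printoptions(precision=1,suppress=True)
P={c:optics.camera_params(c) for c in('side','top')}
print(P)
for c in P: snap(c,c+'0.png')
for n in ['slope_hinge','handle_bar','ledge','carton']:
    r={c:models.tip_of(n,c) for c in P}
    print(n,{c:[(np.array(d['centre']),round(d['confidence'],2)) for d in r[c]] for c in r})
    if all(r.values()): print(tri(*[(P[c],r[c][0]['centre']) for c in P]))
for c in P: print(c,[(np.array(d['centre']),d['confidence'],d['mask'].sum()) for d in models.silhouettes('carton',c)])
print(env.get_state())
a=cv2.imread('pics/side0.png');b=cv2.imread('pics/top0.png')
E
```

```text
{'side': {'mtx': array([[463. ,   0. , 317. ],
       [  0. , 463. , 198.3],
       [  0. ,   0. ,   1. ]]), 'origin': array([   49.6, -1247.1,  1184.5]), 'attitude': array([ 0.4, -0.1, -0.2,  0.9])}, 'top': {'mtx': array([[472.5,   0. , 318.5],
       [  0. , 472.5, 196.9],
       [  0. ,   0. ,   1. ]]), 'origin': array([ 180.2,    7.1, 1752.5]), 'attitude': array([ 0.1, -0.1, -0.7,  0.7])}}
slope_hinge {'side': [(array([291. , 231.7]), 0.91)], 'top': [(array([356.6, 238.6]), 0.98), (array([292.3, 150.6]), 0.37)]}
[ 392.4 -127.2   85.9]
handle_bar {'side': [(array([358.3, 188. ]), 0.58)], 'top': [(array([369.6, 163. ]), 0.6)]}
[ 623.2 -156.3  242. ]
ledge {'side': [(array([292.3, 227.4]), 0.64), (array([290.1, 176. ]), 0.61)], 'top': [(array([358.3, 239.4]), 0.57)]}
[ 391.2 -132.   109.3]
carton {'side': [(array([244.3, 183.7]), 0.83), (array([290.5, 178.6]), 0.78)], 'top': [(array([235.3, 261.5]), 0.7), (array([244.8, 207.9]), 0.59)]}
[317.2 312.8  -6.4]
side [(array([290.3, 171.9]), 0.9, np.int64(816)), (array([244.9, 175.7]), 0.76, np.int64(504))]
top [(array([244.3, 205.8]), 0.69, np.int64(775)), (array([236.1, 257. ]), 0.63, np.int64(825)), (array([290.5, 142. ]), 0.56, np.int64(307)), (array([365.9, 209.8]), 0.39, np.int64(5216))]
{'time_s': 0.6, 'joint_pos': array([-1.5,  0.3,  1.6,  0. ,  1.3, -0.1]), 'dq': array([-0.,  0., -0., -0., -0., -0.]), 'joint_efforts': array([ -0. , -40.6, -29.3,  -0. ,   0. ,   0. ]), 'tcp_pos': array([ 149.2, -658.3,  304. ]), 'tool_rot': array([ 0.8, -0.6,  0. ,  0. ]), 'force': array([-0.1,  0.7,  0.8]), 'wrist_torque': array([ 0., -0.,  0.]), 'width': 85.20973871000517}
```

View pics/side0.png

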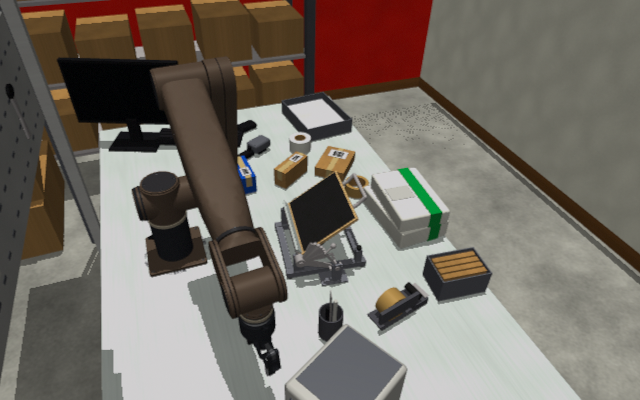

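View pics/top0.png

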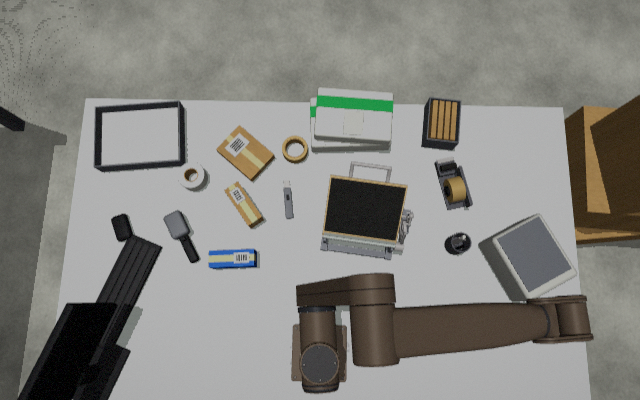

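The brown narrow carton is at top (244,206), side (290,172). Its look-alikes are the blue box at top (233,259) and the wider flat carton at (246,152). The slope handle is at top (370,165). Next I'll raise the arm and look closer with the wrist camera.

```bash
cat >> h.py <<'E'
def down(yaw):
    c,s=np.cos(yaw),np.sin(yaw)
    return R.from_matrix(np.array([[c,s,0],[s,-c,0],[0,0,-1]])).as_quat()
E
python3 - <<'E'
from h import *
np.set_printoptions(precision=3,suppress=True)
p=optics.camera_params('wrist');s=env.get_state()
T=R.from_quat(s['tool_rot']).as_matrix()
print('cam in tool',T.T@(p['origin']-s['tcp_pos']),T.T@att(p))
env.move_linear([149.2,-658.3,430],v=250)
for y in (-.125,np.pi-.125): print(env.ik([450,-140,500],down(y)))
q=[q for q in (env.ik([450,-140,500],down(y)) for y in (-.125,np.pi-.125)) if q is not None]
q=min(q,key=lambda q:abs(q[5]))
env.move_joints(q)
s=env.get_state();print(s['time_s'],s['tcp_pos'],s['joint_pos'])
p=optics.camera_params('wrist');snap('wrist','w1.png');print(p)
for n in ['slope_hinge','handle_bar','ledge']:
    print(n,[(np.array(d['centre']),round(d['confidence'],2)) for d in models.tip_of(n,'wrist')])
snap('top','top1.png')
P=optics.camera_params('top')
for uv,z in [((244.3,205.8),40),((238,184),80),((229,190),80),((253,224),80),((263,221),80)]: print(onz(P,uv,z))
E
```

```text
cam in tool [  0.    -73.346 -71.543] [[ 1.    -0.    -0.   ]
 [-0.    -0.958 -0.286]
 [-0.     0.286 -0.958]]
[-0.517 -0.257  1.778 -0.     1.621 -0.392]
[-0.517 -0.257  1.778 -0.     1.621  2.749]
3.4167 [ 450.022 -140.71   499.675] [-0.519 -0.256  1.778 -0.     1.62  -0.392]
{'mtx': array([[332.975,   0.   , 324.951],
       [  0.   , 332.975, 198.788],
       [  0.   ,   0.   ,   1.   ]]), 'origin': array([459.764, -68.389, 571.265]), 'attitude': array([-0.144,  0.009, -0.062,  0.988])}
slope_hinge [(array([284. , 151.9]), 0.89)]
handle_bar [(array([500.3, 174.9]), 0.89)]
ledge [(array([280.2, 152.5]), 0.82)]
[517.675 283.255  40.   ]
[590.286 304.045  80.   ]
[567.193 335.478  80.   ]
[444.063 242.175  80.   ]
[455.63  206.896  80.   ]
```

View pics/w1.png

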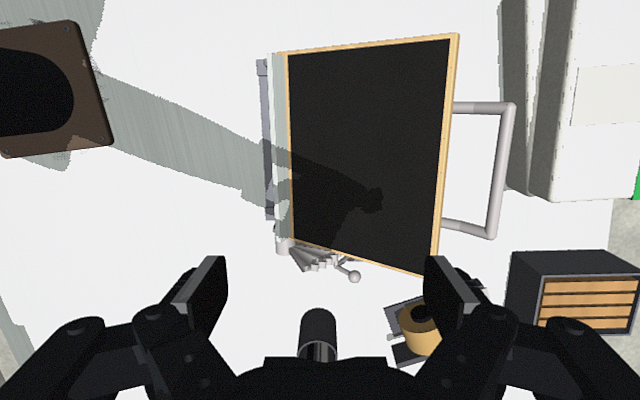

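The wrist view shows the handle bar from (508,103) to (492,235), the far board corners at (459,34) and (432,277), and the pawl ball at (354,277). I'll fit the hinge pose and tilt to these points.

Run:
```python
from h import *
from scipy.optimize import least_squares
np.set_printoptions(precision=3,suppress=True)
P={c:optics.camera_params(c) for c in('side','top','wrist')}
obs=[('wrist',(284,151.9),'h'),('wrist',(500.3,174.9),'b'),('wrist',(280.2,152.5),'l'),('wrist',(459,34),(230,130,8)),('wrist',(432,277),(230,-130,8)),
('wrist',(508,103),(280,62,0)),('wrist',(492,235),(280,-62,0)),
('top',(356.6,238.6),'h'),('top',(369.6,163),'b'),('top',(358.3,239.4),'l'),('side',(291,231.7),'h'),('side',(358.3,188),'b'),('side',(292.3,227.4),'l')]
loc={'h':(0,0,0),'b':(280,0,0),'l':(18,0,8)}
def X(p,l):
    return np.array([p[0],p[1],95])+R.from_euler('z',p[2]).apply(R.from_euler('y',-p[3]).apply(l))
def f(p): return np.concatenate([proj(P[c],X(p,loc[l] if isinstance(l,str) else l))-uv for c,uv,l in obs])
r=least_squares(f,[392,-127,-.1,.6],x_scale=[10,10,.1,.1],loss='soft_l1',f_scale=2)
print(r.x);print(np.c_[f(r.x).reshape(-1,2)]);print(X(r.x,(280,0,0)))
for t in(.61,.77):
    g=lambda q:f([*q,t]); rr=least_squares(g,r.x[:3],x_scale=[10,10,.1],loss='soft_l1',f_scale=2);print(t,rr.x,rr.cost)
```

```text
[ 389.23  -130.792   -0.123    0.58 ]
[[-2.468 -0.792]
 [-1.55  -1.264]
 [ 7.548  0.371]
 [-0.2   -0.781]
 [ 1.569  2.603]
 [ 0.481  5.777]
 [-1.987 -3.129]
 [ 0.958  2.187]
 [ 0.629  2.221]
 [ 0.034 -2.215]
 [ 1.015 -1.41 ]
 [ 2.382 -1.566]
 [ 2.712 -1.102]]
[ 621.641 -159.572  248.482]
0.61 [ 390.674 -130.831   -0.12 ] 51.47065169777112
0.77 [ 401.278 -131.557   -0.094] 166.20143001834293
```

```bash
cat >> h.py <<'E'
H=np.array([390.7,-130.8,95]);YAW=-.12;Q=down(YAW)
def slope(t,l): return H+R.from_euler('z',YAW).apply(R.from_euler('y',-t).apply(l))
def bar(t,dz=0): return slope(t,(280,0,0))+[0,0,54+dz]
E
python3 - <<'E'
from h import *
np.set_printoptions(precision=1,suppress=True)
hand.move_gripper(50)
env.move_to(bar(.61,75),Q)
p=optics.camera_params('wrist');snap('wrist','w2.png')
r=models.tip_of('handle_bar','wrist');print([(d['centre'],d['confidence']) for d in r],proj(p,slope(.61,(280,0,0))),proj(p,slope(.61,(280,60,0))),proj(p,slope(.61,(280,-60,0))))
print(env.get_state()['time_s'])
E
```

```text
[([320.2, 221.5], 0.61), ([107.8, 174.0], 0.27)] [324.  217.7] [323.9 122.1] [324. 299.]
5.0417
```

View pics/w2.png

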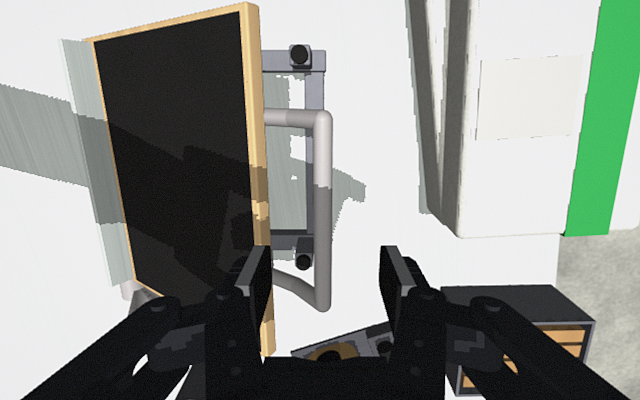

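The bar runs from (325,115) to (321,303), centred between the fingers as predicted. I'll go down, grip it and lift.

Run:
```python
from h import *
np.set_printoptions(precision=1,suppress=True)
def st(m):
    s=env.get_state();print(m,round(s['time_s'],2),s['tcp_pos'],s['force'],s['wrist_torque'],round(s['width'],1))
env.move_linear(bar(.61),v=100);st('down')
hand.move_gripper(5);st('grip')
for t in (.68,.76,.84,.92):
    env.move_linear(bar(t),v=100);st(t)
env.dwell(.2);st('hold')
snap('side','s2.png');snap('wrist','w3.png')
p=optics.camera_params('wrist')
im=cv2.imread('pics/s2.png')[150:300,230:420];a=cv2.resize(im,(507,400));cv2.imwrite('pics/c2.png',np.hstack([a,cv2.imread('pics/w3.png')[:, 100:390]]))
```

```text
down 5.94 [ 618.9 -158.4  310.3] [ 0.1 -0.1  0.5] [-0. -0. -0.] 50.4
grip 6.38 [ 617.8 -158.3  309.6] [-5.7  0.7  1.1] [ 0.1  0.8 -0. ] 10.0
0.68 6.73 [ 606.6 -156.9  324.7] [-1.5  0.  -3.9] [-0.1 -0.1  0. ] 9.9
0.76 7.11 [ 592.2 -155.1  342.1] [-0.1 -0.2 -2.7] [-0.1 -0.  -0. ] 10.0
0.84 7.48 [ 576.5 -153.2  358.3] [ 1.2 -0.5  0. ] [-0.  -0.2 -0. ] 9.8
0.92 7.86 [ 559.6 -151.2  373.2] [2.5 0.3 3.8] [-0.  -0.3  0. ] 9.7
hold 8.06 [ 560.  -151.2  372.9] [4.3 0.8 5.6] [ 0.1 -0.5 -0. ] 9.6
```

View pics/c2.png

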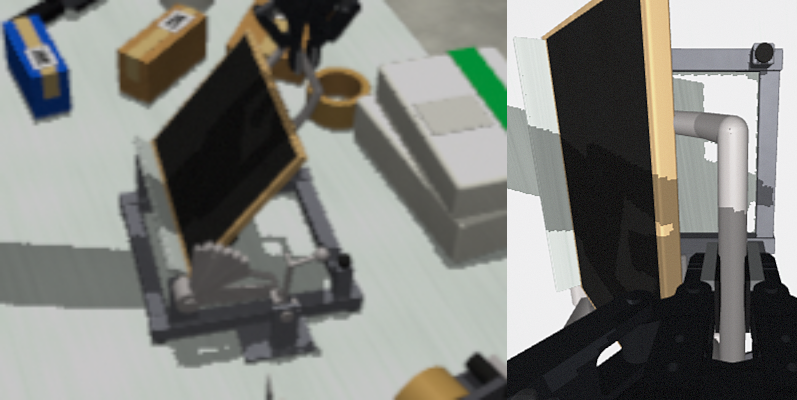

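The pawl arm, with its ball at (320,255) in the crop, now leans outward away from the toothed wheel, so it is thrown over. The bar is held well. I'll add a small margin upward, then lower the board under control.

Run:
```python
from h import *
np.set_printoptions(precision=1,suppress=True)
def st(m):
    s=env.get_state();print(m,round(s['time_s'],2),s['tcp_pos'],s['force'],round(s['width'],1))
env.move_linear(bar(.95),v=80);env.dwell(.15);st('.95')
for t in (.85,.74,.63,.52,.41,.3,.2,.1,.03,0):
    env.move_linear(bar(t),v=110);st(t)
env.dwell(.2);st('flat')
snap('side','s3.png');p=optics.camera_params('side')
im=cv2.imread('pics/s3.png')[150:300,230:420];cv2.imwrite('pics/c3.png',cv2.resize(im,(634,500)))
```

```text
.95 8.57 [ 553.4 -150.4  377.9] [5.4 0.7 5.4] 9.6
0.85 8.97 [ 575.4 -153.1  359.6] [6.1 0.1 4.8] 9.8
0.74 9.41 [ 596.9 -155.7  337.1] [ 6.3 -0.4  3.1] 10.0
0.63 9.84 [ 616.  -158.1  312.1] [ 5.9 -1.4  1.3] 9.9
0.52 10.28 [ 632.6 -160.1  285.7] [ 6.1 -1.1 -0.3] 9.6
0.41 10.71 [ 645.8 -161.7  257.3] [ 4.8 -0.8 -1.4] 10.2
0.3 11.14 [ 655.5 -162.8  229. ] [ 0.2 -2.1 -4.2] 9.7
0.2 11.55 [ 661.7 -163.5  203.4] [-4.5 -1.9 -3.5] 9.7
0.1 11.96 [ 665.7 -164.   176.3] [-6.9 -2.6 -3.5] 10.0
0.03 12.28 [ 666.8 -164.2  156.5] [-7.7 -1.6 -3.5] 9.6
0 12.53 [ 667.  -164.2  152. ] [-14.8   0.5   8.4] 9.8
flat 12.73 [ 666.9 -164.2  152. ] [-14.2   0.6   7.5] 10.0
```

View pics/c3.png

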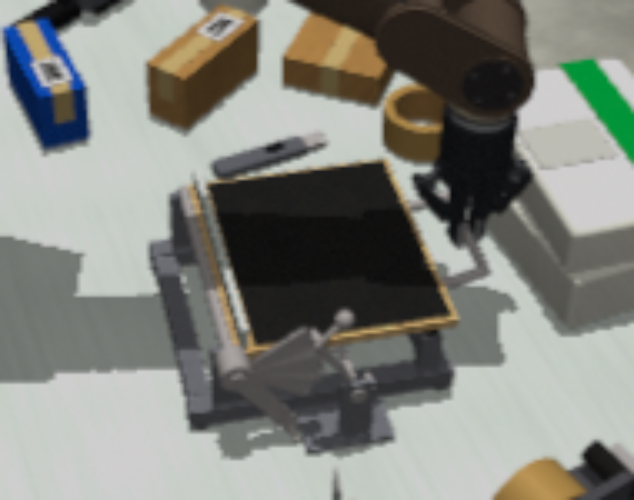

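The board lies flat, with the contact force now pushing up. The pawl ball at (343,317) is tipped back in against the wheel. Now I'll raise it to just past 0.30, ease it onto the pawl and release.

Run:
```python
from h import *
np.set_printoptions(precision=1,suppress=True)
def st(m):
    s=env.get_state();print(m,round(s['time_s'],2),s['tcp_pos'],s['force'],round(s['width'],1))
for t in (.1,.2,.3,.36):
    env.move_linear(bar(t),v=90);st(t)
for t in (.33,.305,.29):
    env.move_linear(bar(t),v=40);st(t)
    if env.get_state()['force'][2]>5: break
hand.move_gripper(45);env.dwell(.1);st('open')
b=np.array(env.get_state()['tcp_pos'])
env.move_linear(b+[0,0,90],v=200)
# look at carton on the way
q=[q for q in (env.ik([517,300,330],down(y)) for y in (-.5,np.pi-.5,-.5-np.pi)) if q is not None]
print([np.round(x,2) for x in q])
snap('side','s4.png');snap('top','t4.png')
P=optics.camera_params('top')
for n in ['handle_bar','ledge','slope_hinge']: print(n,[(np.array(d['centre']),round(d['confidence'],2)) for d in models.tip_of(n,'top')])
print([ (t,proj(P,slope(t,(280,0,0)))) for t in(0,.14,.3,.46)])
for d in models.silhouettes('carton','top'):
    m=d['mask'].astype(np.uint8);print(d['confidence'],d['centre'],cv2.minAreaRect(cv2.findNonZero(m)))
a=cv2.resize(cv2.imread('pics/s4.png')[150:300,230:420],(507,400));b=cv2.resize(cv2.imread('pics/t4.png')[170:250,210:270],(300,400))
cv2.imwrite('pics/c4.png',np.hstack([a[:,:490],b]))
```

```text
0.1 13.24 [ 665.7 -164.   177.8] [-8.6 -1.1 -3.6] 9.9
0.2 13.7 [ 661.7 -163.5  206.5] [-8.2 -1.9 -3.2] 9.9
0.3 14.16 [ 654.8 -162.7  234.7] [-8.8 -0.6 -2.6] 9.6
0.36 14.49 [ 649.6 -162.   250.4] [-8.5 -2.2 -4.1] 9.9
0.33 14.85 [ 652.6 -162.4  241.6] [-6.8 -3.4 -5.5] 9.8
0.305 15.18 [ 654.7 -162.6  235.2] [-7.5 -3.4 -5. ] 9.9
0.29 15.43 [ 655.5 -162.8  232.7] [-11.7  -1.    0.4] 9.6
open 15.97 [ 657.5 -162.8  229.7] [-0.  -0.5  0.1] 45.3
[array([ 0.4,  0.1,  1.8, -0. ,  1.3,  0.9]), array([ 0.4,  0.1,  1.8, -0. ,  1.3, -2.3]), array([ 0.4,  0.1,  1.8, -0. ,  1.3, -2.3])]
handle_bar []
ledge [(array([360. , 241.5]), 0.57)]
slope_hinge [(array([358.5, 237.8]), 0.67)]
[(0, array([366.9, 164.6])), (0.14, array([367.9, 162.3])), (0.3, array([368.9, 161.4])), (0.46, array([369.6, 162.5]))]
0.95 [243.2, 203.9] ((243.5634765625, 204.4168701171875), (46.90327453613281, 16.340068817138672), 55.784297943115234)
0.74 [246.6, 152.3] ((245.05540466308594, 152.49693298339844), (48.98981475830078, 35.418575286865234), 41.82017135620117)
0.72 [231.3, 258.2] ((232.482666015625, 258.08404541015625), (18.692113876342773, 47.58371353149414), 87.61405944824219)
```

View pics/c4.png

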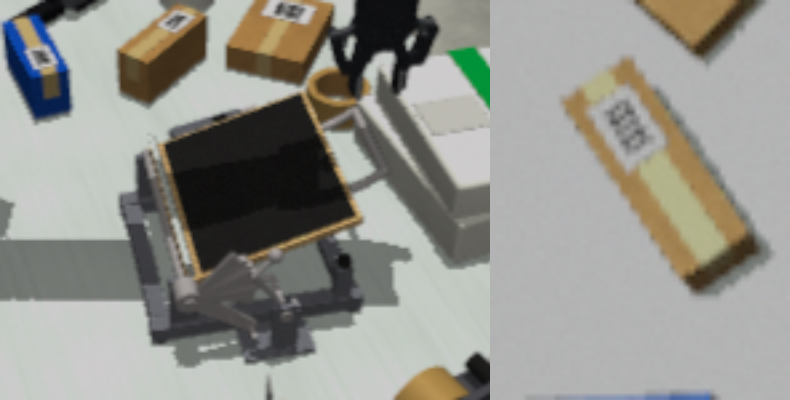

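The board rests on the pawl at about 0.30: the load went over to the pawl at the bar height expected for that notch, and nothing dropped on release. In the right crop, the upright brown narrow carton with its white label and tape strip is the one meant. The blue box and the wide flat carton are not. Now a closer look from above it.

Run:
```python
from h import *
np.set_printoptions(precision=1,suppress=True)
hand.move_gripper(85)
env.move_to([514,272,330],down(.64-np.pi/2))
s=env.get_state();print(s['time_s'],s['joint_pos'])
p=optics.camera_params('wrist');snap('wrist','w5.png')
for d in models.silhouettes('carton','wrist'):
    m=d['mask'].astype(np.uint8);c=max(cv2.findContours(m,0,2)[0],key=cv2.contourArea);print(d['confidence'],d['centre'],m.sum(),cv2.approxPolyDP(c,6,True)[:,0].tolist())
print([(d['centre'],d['confidence'],onz(p,d['centre'],0)) for d in models.tip_of('carton','wrist')])
Rz=R.from_euler('z',.64)
print([proj(p,np.array([514,272,80])+Rz.apply([a,b,0])) for a,b in((80,30),(80,-30),(-80,-30),(-80,30))])
```

```text
19.0167 [ 0.3  0.1  1.8 -0.   1.3  1.2]
0.73 [310.6, 157.4] 10195 [[285, 77], [286, 238], [342, 239], [346, 79]]
0.67 [182.6, 263.5] 8789 [[133, 232], [109, 277], [155, 301], [207, 254], [225, 256], [229, 293], [213, 330], [238, 342], [262, 307], [272, 271], [166, 211]]
[([209.2, 257.1], 0.88, array([321. , 318.4,   0. ])), ([313.5, 150.4], 0.81, array([518.1, 290.8,   0. ]))]
[array([291.1,  92. ]), array([356.3,  92. ]), array([352.3, 250.9]), array([295.5, 250.9])]
```

View pics/w5.png

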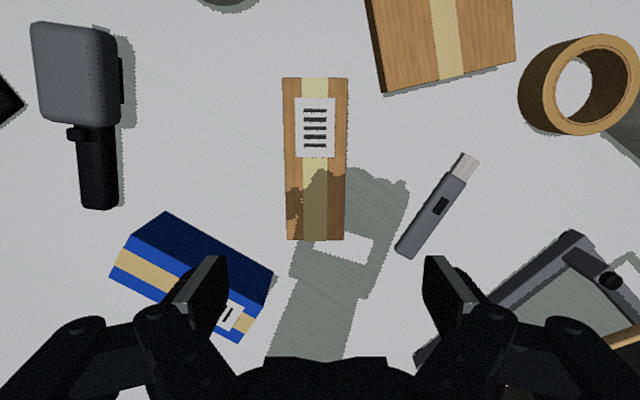

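The carton's top face has corners (283,78), (348,78), (344,240) and (287,240). The blue box at lower left is the look-alike. I'll back-project these corners and grasp.

Run:
```python
from h import *
np.set_printoptions(precision=2,suppress=True)
def st(m):
    s=env.get_state();print(m,round(s['time_s'],2),s['tcp_pos'],s['force'],round(s['width'],1))
p=optics.camera_params('wrist')
C=np.array([onz(p,uv,80) for uv in((283,78),(348,78),(344,240),(287,240))])
c=C.mean(0);d=(C[0]+C[1]-C[2]-C[3])/2;w=(C[0]-C[1]+C[3]-C[2])/2;yaw=np.arctan2(d[1],d[0])
print(c,np.linalg.norm(d),np.linalg.norm(w),yaw)
Q=down(yaw-np.pi/2)
env.move_to([c[0],c[1],210],Q);st('above')
env.move_linear([c[0],c[1],106],v=120);st('down')
hand.move_gripper(40);st('grip')
env.move_linear([c[0],c[1],300],v=200);st('up')
p=optics.camera_params('wrist');snap('wrist','w6.png')
print(p)
cv2.imwrite('pics/w6s.png',cv2.imread('pics/w6.png')[50:,150:500])
```

```text
[519.06 285.68  80.  ] 159.5910325051657 59.36135888117645 0.6311201385950551
above 19.72 [519.65 285.59 210.55] [ 0.23 -0.61  0.45] 85.3
down 20.73 [519.79 285.95 107.06] [ 1.19 -0.5   0.22] 85.1
grip 21.08 [519.84 286.07 107.34] [-0.14  0.96  5.89] 59.7
up 22.2 [518.23 285.35 297.74] [ 0.12  0.47 -2.09] 59.6
{'mtx': array([[332.98,   0.  , 324.95],
       [  0.  , 332.98, 198.79],
       [  0.  ,   0.  ,   1.  ]]), 'origin': array([577.8 , 328.51, 369.01]), 'attitude': array([-0.13,  0.07, -0.45,  0.88])}
```

View pics/w6s.png

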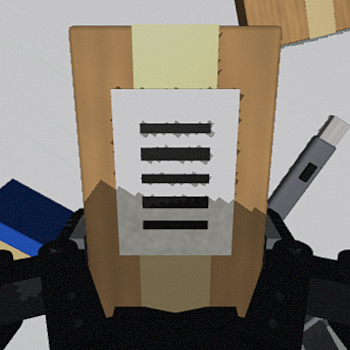

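```bash
sed -i 's/H=np.array(\[390.7/H=np.array([389.3/' h.py
cat >> h.py <<'E'
OFF=0.; HGT=107.   # carton centre along tool -y from TCP; TCP height over carton underside
def place(x,y,z,t=.30):
    M=R.from_euler('z',YAW)*R.from_euler('y',-t); B=M.as_matrix()
    T=np.column_stack([-B[:,1],-B[:,0],-B[:,2]])
    return slope(t,(18+x-OFF,y,8+z+HGT)),R.from_matrix(T).as_quat()
E
python3 - <<'E'
from h import *
np.set_printoptions(precision=2,suppress=True)
s=env.get_state();T=R.from_quat(s['tool_rot']).as_matrix();p=optics.camera_params('wrist')
for uv in((219,77),(430,77)):
    o,d=ray(p,uv);o=T.T@(o-s['tcp_pos']);d=T.T@d;print('edge in tool',o+d*(27-o[2])/d[2])
pos,q=place(83,0,60);print(pos,env.ik(pos,q))
env.move_to(pos,q)
s=env.get_state();print(s['time_s'],s['tcp_pos'],s['force'],s['joint_pos'])
p=optics.camera_params('wrist');snap('wrist','w7.png')
snap('side','s7.png')
def L(x,y,z): return proj(p,slope(.3,(18+x,y,8+z)))
for l in [(0,125,24),(0,-125,24),(212,130,0),(212,-130,0),(0,125,0),(0,-125,0)]: print(l,L(*l))
E
```

```text
edge in tool [-29.23 -79.28  27.  ]
edge in tool [ 29.54 -79.3   27.  ]
[ 433.75 -136.16  292.03] [-0.58 -0.34  2.23  0.16  0.99  1.04]
23.8333 [ 434.08 -135.74  292.17] [-1.01  0.01 -1.8 ] [-0.58 -0.34  2.22  0.16  0.99  1.04]
(0, 125, 24) [159.43 317.36]
(0, -125, 24) [491.96 317.85]
(212, 130, 0) [122.89   9.66]
(212, -130, 0) [529.69  10.22]
(0, 125, 0) [173.37 299.03]
(0, -125, 0) [477.92 299.48]
```

View pics/w7.png

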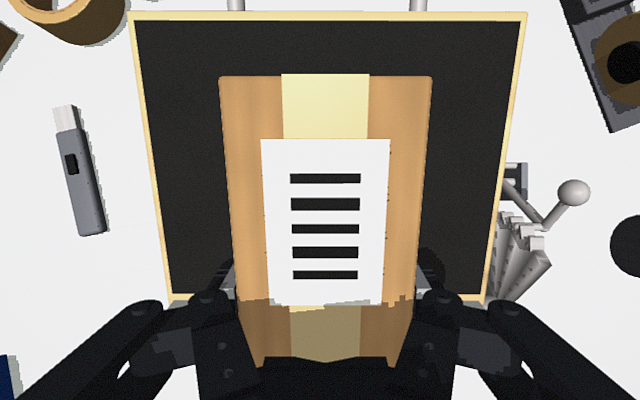

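The view agrees with the prediction: far corners at (128,12) and (527,12) against (123,10) and (530,10), ledge foot near row 298. The carton sits straight over the board. I'll set it down by feel.

Run:
```python
from h import *
np.set_printoptions(precision=2,suppress=True)
n=R.from_euler('z',YAW).apply(R.from_euler('y',-.3).apply([0,0,1]))
def st(m):
    s=env.get_state();print(m,round(s['time_s'],2),s['tcp_pos'],s['force'],round(float(n@s['force']),2),round(s['width'],1));return float(n@s['force'])
for z in (25,8):
    env.move_linear(place(83,0,z)[0],place(83,0,z)[1],v=100)
f0=st('near')
z=8
while z>-9:
    z-=2;env.move_linear(place(83,0,z)[0],v=30)
    if st(z)-f0>5: break
hand.move_gripper(85);env.dwell(.2);st('open')
b=np.array(env.get_state()['tcp_pos'])
env.move_linear(b+110*n,v=150);st('back')
p=optics.camera_params('wrist');snap('wrist','w8.png');snap('side','s8.png')
for d in models.silhouettes('carton','wrist'):
    m=d['mask'].astype(np.uint8);c=max(cv2.findContours(m,0,2)[0],key=cv2.contourArea);print(d['confidence'],cv2.approxPolyDP(c,6,True)[:,0].tolist())
def L(x,y,z): return proj(p,slope(.3,(18+x,y,8+z)))
for l in [(163,30,80),(163,-30,80),(3,30,80),(3,-30,80),(212,130,0),(212,-130,0),(0,125,24),(0,-125,24),(0,125,0)]: print(l,L(*l))
a=cv2.resize(cv2.imread('pics/s8.png')[160:290,250:390],(431,400))
cv2.imwrite('pics/c8.png',np.hstack([cv2.imread('pics/w8.png')[:,130:498],a]))
```

```text
near 24.75 [ 448.89 -137.91  242.3 ] [-0.01  0.54 -2.52] -2.38 59.5
6 25.0 [ 449.7  -138.16  240.92] [ 0.16  0.06 -2.81] -2.73 59.4
4 25.25 [ 450.12 -138.11  238.47] [-0.05  0.1  -3.45] -3.28 59.5
2 25.5 [ 450.7  -138.17  236.4 ] [ 0.29  0.4  -2.8 ] -2.75 59.5
0 25.75 [ 451.56 -138.42  234.98] [-0.44  0.13 -1.54] -1.34 59.2
-2 26.0 [ 452.39 -138.54  234.31] [-2.89  1.62  5.86] 6.51 59.4
open 26.58 [ 451.92 -138.36  232.7 ] [ 1.05 -0.28  0.06] -0.26 85.0
back 27.47 [ 419.37 -134.3   336.71] [-0.1  -0.03 -0.46] -0.41 84.6
0.93 [[39, 327], [0, 332], [0, 384], [41, 344]]
0.69 [[275, 85], [284, 318], [365, 318], [375, 86]]
(163, 30, 80) [274.31  86.89]
(163, -30, 80) [376.98  86.9 ]
(3, 30, 80) [283.94 320.41]
(3, -30, 80) [367.01 320.46]
(212, 130, 0) [157.29  23.61]
(212, -130, 0) [493.94  23.61]
(0, 125, 24) [184.39 282.99]
(0, -125, 24) [466.54 283.14]
(0, 125, 0) [194.57 269.69]
```

View pics/c8.png

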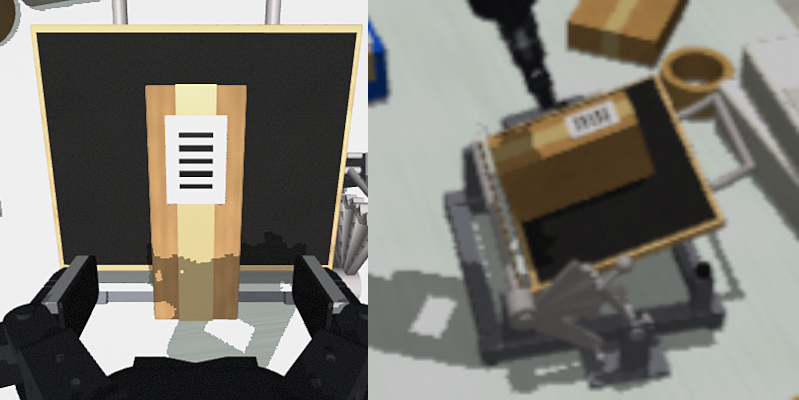

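Run:
```python
from h import *
im=cv2.imread('pics/w8.png')
for c in (230,400): print(c,[(r,im[r,c-2:c+3].mean(0).astype(int).tolist()) for r in list(range(20,36))+list(range(260,290))])
p=optics.camera_params('wrist')
for x in(0,-5,-3,212,5): print(x,proj(p,slope(.3,(18+x,80,8))),proj(p,slope(.3,(18+x,80,32))))
```

```text
230 [(20, [238, 238, 238]), (21, [238, 237, 237]), (22, [241, 238, 238]), (23, [249, 241, 238]), (24, [180, 214, 232]), (25, [146, 210, 236]), (26, [166, 225, 238]), (27, [166, 225, 237]), (28, [165, 225, 238]), (29, [170, 227, 238]), (30, [172, 230, 241]), (31, [183, 247, 255]), (32, [98, 137, 149]), (33, [26, 21, 20]), (34, [37, 37, 35]), (35, [38, 41, 40]), (260, [39, 40, 41]), (261, [39, 38, 40]), (262, [37, 37, 38]), (263, [34, 32, 30]), (264, [54, 61, 67]), (265, [156, 218, 246]), (266, [170, 232, 248]), (267, [164, 225, 243]), (268, [162, 224, 243]), (269, [165, 231, 250]), (270, [148, 181, 201]), (271, [130, 134, 130]), (272, [128, 130, 124]), (273, [128, 130, 126]), (274, [128, 131, 127]), (275, [130, 133, 128]), (276, [129, 132, 127]), (277, [129, 132, 128]), (278, [127, 130, 126]), (279, [126, 130, 125]), (280, [130, 133, 128]), (281, [131, 134, 130]), (282, [100, 104, 99]), (283, [210, 216, 208]), (284, [219, 218, 217]), (285, [211, 210, 211]), (286, [211, 210, 210]), (287, [212, 211, 212]), (288, [202, 201, 201]), (289, [199, 198, 199])]
400 [(20, [197, 198, 202]), (21, 
[... 595 characters left out ...]
 (272, [100, 100, 95]), (273, [97, 99, 96]), (274, [93, 96, 92]), (275, [93, 96, 92]), (276, [94, 98, 92]), (277, [97, 100, 95]), (278, [99, 102, 99]), (279, [99, 102, 98]), (280, [97, 101, 96]), (281, [99, 102, 97]), (282, [93, 96, 92]), (283, [123, 127, 122]), (284, [157, 161, 156]), (285, [163, 168, 162]), (286, [161, 165, 160]), (287, [160, 165, 159]), (288, [162, 167, 161]), (289, [162, 166, 160])]
0 [241.7158024  269.60768466] [235.19020347 282.93739126]
-5 [242.09062468 274.28389403] [235.62583334 287.91169675]
-3 [241.94110228 272.41848187] [235.45209059 285.92778893]
212 [221.95472517  23.07235564] [211.78106569  15.63661403]
5 [241.33756783 264.88890422] [234.75029694 277.91425212]
```

The ledge foot appears at row 270 (predicted 269.6). The carton's corners are within about 2 px of those predicted for x = 83 mm, so x is about 84 mm, inside 74 to 92. I'm handing in.

Run:
```python
from h import *
s=env.get_state();print(s['time_s'],s['force'])
env.sign_off()
```

```text
27.6167 [-0.79787982 -0.33062061 -0.07805419]
the job is handed in; nothing more can be done
```

The slope is reset to its second notch and the narrow carton stands on it against the ledge. I handed the job in at 27.6 s of the 64 s allowed; sign-off reports no verdict.

**Slope:** I gripped the handle and lifted the board to about 0.95 rad; the side picture, taken at about 0.92 rad, shows the pawl thrown over. I then lowered it slowly until it lay flat, which I confirmed by the contact force and the pawl tipped back in. From there I raised it past the second notch, let it down onto the pawl and released it. It did not drop on release.

**Carton:** I set the carton down by force feel, lengthwise up the slope with the label on top.

**Last checks:**
- **Board tilt:** the wrist view fits 0.30 rad; the ledge foot and top edge are within 1 px of the prediction.
- **Carton position:** its middle is about 84 mm up from the ledge (74 to 92 mm allowed), near the board's centre line, and straight to within about a degree.
- **Pawl:** it looks seated in the side picture. I did not measure its angle.
- **Robot:** clear of everything, with the wrist force at about zero.
- **Other things:** I saw no contact with any of them, but I did not re-measure their positions.

No check failed. The one disagreement was in the first tilt estimate from the cameras, which gave 0.58 rad and which I took as the 0.61 notch. The measured forces during the whole move then stayed below about 17 N.

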